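# Square the stand base to the fence and seat the eyepiece in its notch

### The job

On the aluminium turntable, first push the teak stand base along until its straight back lies flush against the dark steel fence. Then push the pale jade eyepiece across the turntable into the V notch in the stand's front until it rests against both sides of the notch, with the stand still flush to the fence. Only push: never lift or tip either part, and leave everything else on the turntable and bench where it is.

Things in the scene. Friction and masses are not known exactly. Their poses are not given: they have to be found in the camera images.
- turntable: cast aluminium lazy susan, locked so that it does not turn; a 420 mm disc whose flat top is 24 mm above the bench. Origin on its axis at bench level; its +y axis points towards the fence, square to it; z up. On its top, in its own frame: the fence along y = +150 mm, the tube in its cork rest around x = +150 mm, the dish of beads around x = -150 mm; stand and eyepiece in the lane between.
- fence_face (a point): centre of the working face of the fixed dark steel fence on the turntable: 200 mm long (along the point's x), 14 mm thick, 20 mm high above the turntable's top; point at half its height; the point's axes are the turntable's, so the face looks along its -y.
- stand: loose teak stand base lying flat, 160 g or so: 140 mm (x) by 75 mm (y) by 24 mm high. Origin at the centre of its underside. Its straight back is at y = +37.5 mm; its front at y = -37.5 mm has a central 90 degree V notch, full height, 68 mm wide at the front and 34 mm deep; beside the notch the front is straight for 36 mm at each end. It starts turned up to 0.3 rad from the fence and 20 to 45 mm short of it (middle of its back).
- stand_back (a point): middle of the stand's straight back, at half its height; axes as the stand's
- notch_seat (a point): on the underside plane of the stand: where the centre of the eyepiece's underside lies when it rests against both sides of the notch (practically at the stand's front plane, so that half of the eyepiece sticks out in front); axes as the stand's
- eyepiece: loose pale jade eyepiece standing flat on the turntable, 100 g or so: a disc of 48 mm diameter and 20 mm height with a smaller step of 38 mm diameter on top, 26 mm high in all. Origin at the centre of its underside. It starts in front of the stand (on the side away from the fence), up to 40 mm to either side of the turntable's y axis.
- tube: loose silver brass tube, 38 mm diameter, 150 mm long, lying along the turntable's y in a cork rest, its top 69 mm above the bench; leave alone; origin at its centre, y along it
- dish: loose round tin dish, 72 mm across and 18 mm high, with three 14 mm violet glass beads; leave alone; origin at the centre of its underside
- jar: loose closed jar on the bench, 54 mm diameter, 75 mm high; leave alone; origin at the centre of its underside
- screwdriver: loose screwdriver lying on the bench; leave alone; origin under it
- collar: loose brass ring on the bench, 54 mm diameter, 18 mm high; leave alone; origin at the centre of its underside
Things that resemble listed ones, but are neither listed nor needed, are in the scene too. Leave any blue or red look-alike of the eyepiece alone. Leave any pink look-alike of the stand alone.

How it is judged:
On the way, in this order (a step that is already met when the one before it is completed fails the run):
1. the stand's back is flush against the fence, before the eyepiece is in the notch (y of stand_back in the frame of fence_face above -0.004 m and angle between the x axis of stand and the x axis of turntable, either way round below 0.045 rad), for 0.2 s.
2. the eyepiece rests in the notch with the stand flush to the fence (all of step 1 and horizontal distance between eyepiece and notch_seat below 0.004 m), for 0.2 s.
At the end, for the whole second after the job is handed in: The middle of the stand's back is within 4 mm of the fence and the stand is parallel to it within 0.045 rad; the eyepiece's centre is within 4 mm of the notch seat; both lie flat and still (all of step 2 and angle between each of stand, eyepiece's own z axis and vertical below 0.05 rad and linear speed of each of stand, eyepiece below 0.01 m/s and angular speed of each of stand, eyepiece below 0.1 rad/s); the robot touches nothing.
It fails at once if the stand is lifted or tipped (height (world z) of stand above 0.032 m or angle between stand's own z axis and vertical above 0.2 rad).
It fails at once if the eyepiece is lifted or tipped (height (world z) of eyepiece above 0.032 m or angle between eyepiece's own z axis and vertical above 0.3 rad).
It fails at once if a part falls off the turntable (height (world z) of any of stand, eyepiece below 0.016 m).
It fails at once if the tube or the dish of beads is disturbed (distance of any of tube, dish from where it was at the start of the episode above 0.012 m).
It fails at once if the jar, screwdriver or collar is disturbed (distance of any of jar, screwdriver, collar from where it was at the start of the episode above 0.02 m).
It also fails if it takes over 58 s, if anything falls off the work surface, if the arm or the gripper's body presses on something with over 40 N, if the wrist force passes 120 N, or if a joint passes its speed limit or range.

### The arm

A 7-joint arm with a two-finger parallel gripper is mounted at the origin on the work surface. World frame = base frame: x ahead of the robot, y to its left, z up, the work surface at z = 0. Lengths are in m, angles in rad, forces in N, time in s.
With the tool pointing down it reaches from about 0.425 to 0.925 m from the base axis. Payload 6.8 kg.
Tool frame: the origin (TCP) lies on the front face of the gripper's body, between the roots of the fingers; the fingertips stand 73 mm ahead of it and the grasp point (between the pads) lies 54 mm ahead of it (env.nose_length is the distance from the TCP to the fingertips, in m); z points along the fingers, y is the direction in which the jaws open and shut (so a half turn about z gives the same grasp; the last joint's range is limited). The gripper opens to 85 mm and grips with 20 to 120 N. Pads are 22 mm wide; open, the fingers measure 114 mm over their backs; the gripper's body (76 mm by 85 mm) begins 54 mm behind the grasp point. The pads swing forward as they close: fully open they stand 13 mm farther back than shut.
Start: joints at [1.065, 0.477, 0.022, 1.555, -0.011, 1.109, -0.083], TCP at [0.261, -0.622, 0.304] pointing down, gripper open.
Joint ranges: [-2.96, 2.96], [-0.34, 2.1], [-1.41, 1.46], [0.24, 2.44], [-1.37, 4.51], [0.17, 1.92], [-2.96, 2.96]. Speed limits (rad/s): [2.39, 2.39, 3.14, 3.14, 3.14, 3.14, 3.14].

### API

Orientations are given as a unit quaternion [w, x, y, z].
In Python, from cell import env, kin, camera, calibration, job gives the robot as it stands. The module is installed in compiled form; this text tells all that it offers. Calls block until the motion is done:
- env.reach(position, orientation): joint-space move of the TCP to a pose.
- env.movel(position, velocity=0.15, rot=None, stop_force=None): straight line of the TCP; rot=None keeps the orientation; velocity is the mean speed in m/s. With stop_force (N) it stops when the force on the tool has changed by that much, and returns True; else False.
- env.goto_joints(angles): joint-space move.
- env.grip(opening, f_grip=None): finger opening in m; f_grip is the grip in N (None keeps the last); returns when the fingers have stopped.
- env.dwell(seconds).
- kin.inverse_kinematics(position, orientation): joint angles nearest the present ones, or None.
- env.get_state(): the state.
- camera(name): name is "side" or "top"; returns (picture, depth): 400x640x3 uint8, blue, green, red; 400x640 float32, m along the optical axis (not along the pixel's ray), 0 where there is no reading.
- calibration(name): a dict with "fx", "fy", "cx", "cy" (pixels), "rvec" (rotation vector, rad) and "tvec" (3), from world to camera coordinates, as OpenCV has them. Camera axes: x right, y down, z forward; pixel columns grow to the right and rows downward; lengths in m; the calibration is good to about 2 mm. A picture is of the moment at which its call begins. calibration takes no time and is no camera call.
A pose or a line that the arm cannot do raises env.PlanningError and nothing moves.
- job.job_done(): hands the job in, once; it reports no verdict.
The state is a dict: "time": time; "qpos": joint angles; "joint_velocities": joint speeds; "joint_torque": joint torques, N m; "tcp_pos": TCP position; "orientation": TCP orientation; "force": force on the tool from outside, world axes, zero at the start; "torque": the same for the moment, N m; "opening": finger opening in m.
Only numpy, scipy, OpenCV 4.12 (cv2) and the standard library are available. Lean on these libraries where they do the work, as an engineer would, in place of code of your own. Each camera call takes 0.05 s, during which the arm holds its last target.

## Working session

There is one attempt and no reset: what is moved stays moved. The work goes in short steps, each a Python script; the robot and the scene stay as the last script left them, time stands still between calls to the robot, and variables do not carry over. Pictures are saved under pics/ and viewed, and the job is handed in when it is done.

```bash
ls; mkdir -p pics
python3 - <<'E'
from cell import env,kin,camera,calibration,job
import cv2,numpy as np
for n in("top","side"):
    p,d=camera(n); cv2.imwrite(f"pics/{n}0.png",p); np.save(f"pics/{n}0.npy",d)
    c=calibration(n); R=cv2.Rodrigues(np.array(c["rvec"],float))[0]
    print(n,c,"cam pos",-R.T@np.array(c["tvec"]).ravel())
s=env.get_state();print(s["time"],s["tcp_pos"],s["orientation"],s["opening"],env.nose_length)
E
```

```text
pics
top {'fx': 506.35538187473844, 'fy': 506.35538187473844, 'cx': 323.1933397540623, 'cy': 197.20914433492268, 'rvec': array([ 2.07387549, -2.13890165,  0.17658511]), 'tvec': array([0.00977558, 0.55973524, 1.37033158])} cam pos [ 0.28350017 -0.04234632  1.45225417]
side {'fx': 375.10941129320344, 'fy': 375.10941129320344, 'cx': 325.28865183908937, 'cy': 197.70536328264728, 'rvec': array([ 1.09366217, -2.51806538,  0.8866721 ]), 'tvec': array([0.36516337, 0.37722702, 1.07991265])} cam pos [-0.02069818  0.53168931  1.07644503]
0.1 [ 0.26134006 -0.62190402  0.30301477] [-7.93030595e-04  9.80280202e-01  1.97610843e-01 -2.27529815e-04] 0.08542223879564016 0.0726
```

View pics/top0.png

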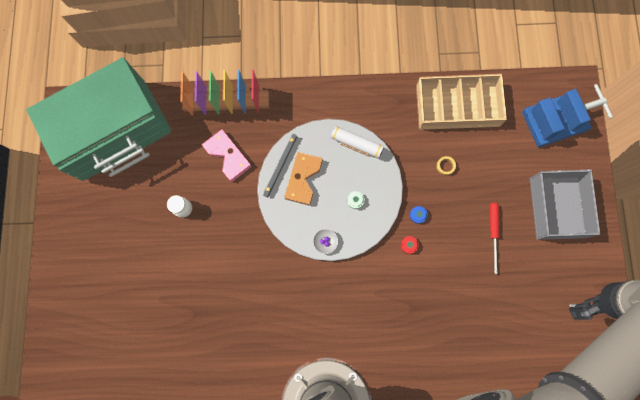

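View pics/side0.png

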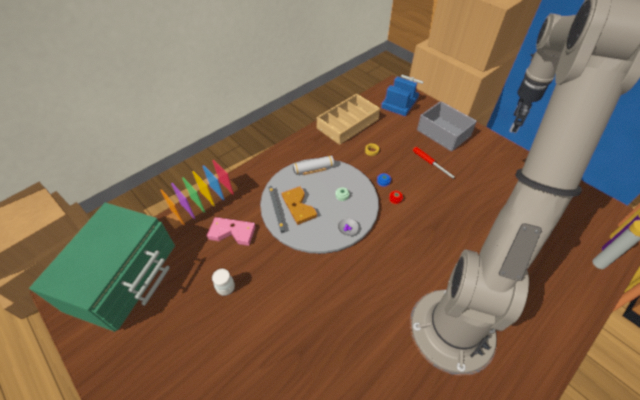

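```bash
cat > h.py <<'E'
import cv2,numpy as np
from cell import env,kin,camera,calibration,job
def cam(n):
    c=calibration(n);R=cv2.Rodrigues(np.array(c["rvec"],float))[0];t=np.array(c["tvec"],float).ravel()
    K=np.array([[c["fx"],0,c["cx"]],[0,c["fy"],c["cy"]],[0,0,1]]);return K,R,t
def ray(n,uv):
    K,R,t=cam(n);uv=np.atleast_2d(np.array(uv,float))
    r=np.c_[uv,np.ones(len(uv))]@np.linalg.inv(K).T@R
    return -R.T@t,r
def onplane(n,uv,z):
    o,r=ray(n,uv);return o+r*((z-o[2])/r[:,2])[:,None]
def fromdepth(n,d,mask):
    v,u=np.nonzero((mask>0)&(d>0));o,r=ray(n,np.c_[u,v]);return o+r*d[v,u][:,None]
def tri(uv1,uv2):
    o1,r1=ray("top",uv1);o2,r2=ray("side",uv2)
    a,b=r1[0],r2[0];s=np.linalg.lstsq(np.c_[a,-b],o2-o1,rcond=None)[0]
    p,q=o1+a*s[0],o2+b*s[1];return (p+q)/2,np.linalg.norm(p-q)
E
python3 - <<'E'
import cv2,numpy as np
a=cv2.imread("pics/top0.png")[110:265,250:430];b=cv2.imread("pics/side0.png")[150:255,255:415]
cv2.imwrite("pics/c_top.png",cv2.resize(a,None,fx=4.4,fy=3.87*1.0 if 0 else 3.8,interpolation=cv2.INTER_CUBIC) if 0 else cv2.resize(a,None,fx=3.8,fy=3.8,interpolation=cv2.INTER_CUBIC))
cv2.imwrite("pics/c_side.png",cv2.resize(b,None,fx=5,fy=5,interpolation=cv2.INTER_CUBIC))
E
```

```text
(no output)
```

View pics/c_top.png

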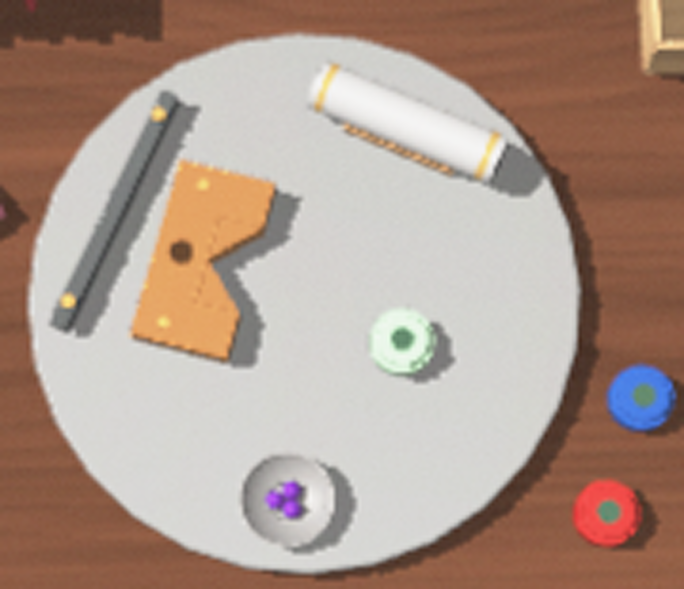

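View pics/c_side.png

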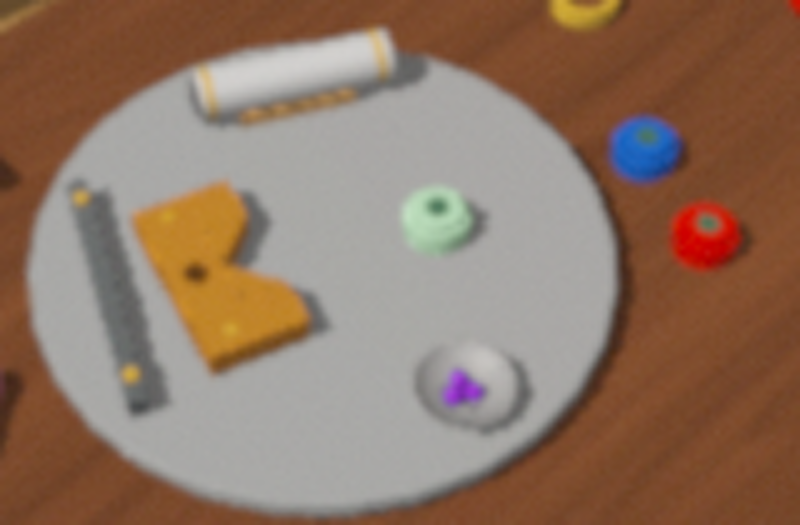

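The crops show the teak stand at top (304,180), with the pink look-alike at (227,155) off the table. The pale jade eyepiece is at (356,200), with look-alikes blue at (419,215) and red at (410,245). The teak and pale green parts, both on the turntable lane, fit the description. The fence is at (281,166), with gold screws at its ends.

```bash
cat > meas.py <<'E'
from h import *
def masks(n,p):
    hsv=cv2.cvtColor(p,cv2.COLOR_BGR2HSV);h,s,v=cv2.split(hsv)
    b,g,r=[x.astype(int) for x in cv2.split(p)]
    w=np.zeros(p.shape[:2],np.uint8)
    if n=="top": w[112:262,255:405]=255
    else: w[155:252,258:382]=255
    st=((h>8)&(h<20)&(s>150)&(v>130)&(w>0)).astype(np.uint8)*255
    ey=((h>40)&(h<85)&(s>25)&(g>r+12)&(v>70)&(w>0)).astype(np.uint8)*255
    def big(m):
        m=cv2.morphologyEx(m,cv2.MORPH_CLOSE,np.ones((3,3)))
        k,l,stt,_=cv2.connectedComponentsWithStats(m)
        return (l==1+np.argmax(stt[1:,4])).astype(np.uint8)*255 if k>1 else m
    return big(st),big(ey)
E
python3 - <<'E'
from meas import *
for n in("top","side"):
    p=cv2.imread(f"pics/{n}0.png");d=np.load(f"pics/{n}0.npy")
    st,ey=masks(n,p)
    for nm,m in(("stand",st),("eye",ey)):
        P=fromdepth(n,d,cv2.erode(m,np.ones((3,3))))
        M=cv2.moments(m,True);print(n,nm,m.astype(bool).sum(),"px",M["m10"]/M["m00"],M["m01"]/M["m00"],"med",np.median(P,0),"z85",np.percentile(P[:,2],[15,50,85]))
    # turntable rim
    hsv=cv2.cvtColor(p,cv2.COLOR_BGR2HSV)
    o=np.zeros(p.shape[:2],np.uint8);x0,y0,x1,y1=(252,112,408,265) if n=="top" else (255,152,385,254)
    o[y0:y1,x0:x1]=((hsv[y0:y1,x0:x1,1]<40)&(hsv[y0:y1,x0:x1,2]>90))*255
    c=max(cv2.findContours(o,cv2.RETR_EXTERNAL,cv2.CHAIN_APPROX_NONE)[0],key=cv2.contourArea)
    hull=cv2.convexHull(c)[:,0]; W=onplane(n,hull,.024)[:,:2].astype(np.float32)
    (e)=cv2.fitEllipse(W);print(n,"rim",e)
    P=fromdepth(n,d,cv2.erode(o,np.ones((5,5))));print("table z",np.median(P[:,2]))
    # gold screws fence
    g=((hsv[...,0]>15)&(hsv[...,0]<32)&(hsv[...,1]>80)&(hsv[...,2]>120)).astype(np.uint8)
    w=np.zeros_like(g); 
    if n=="top":w[130:195,262:298]=1
    else:w[183:232,266:285]=1
    k,l,s,ce=cv2.connectedComponentsWithStats(g*w)
    for i in range(1,k):
        if s[i,4]>2: print("screw",ce[i],s[i,4],onplane(n,ce[i],.044))
    ap=cv2.approxPolyDP(max(cv2.findContours(st,cv2.RETR_EXTERNAL,cv2.CHAIN_APPROX_NONE)[0],key=cv2.contourArea),2.5,True)[:,0]
    print("poly",np.c_[ap,np.round(onplane(n,ap,.048),4)[:,:2]])
E
```

```text
Traceback (most recent call last):
ZeroDivisionError: float division by zero
```

Run:
```python
from meas import *
p=cv2.imread("pics/top0.png");h=cv2.cvtColor(p,cv2.COLOR_BGR2HSV)
for u,v in((304,175),(300,190),(310,165),(356,195),(350,200),(361,201),(356,206)):print(u,v,p[v,u],h[v,u])
p=cv2.imread("pics/side0.png");h=cv2.cvtColor(p,cv2.COLOR_BGR2HSV)
for u,v in((290,195),(305,210),(338,192),(345,195),(342,198)):print(u,v,p[v,u],h[v,u])
```

```text
304 175 [ 96 159 224] [ 15 146 224]
300 190 [100 165 230] [ 15 144 230]
310 165 [101 163 230] [ 14 143 230]
356 195 [223 243 224] [ 59  21 243]
350 200 [234 246 235] [ 58  12 246]
361 201 [221 242 221] [ 60  22 242]
356 206 [222 242 224] [ 57  21 242]
290 195 [ 42 132 192] [ 18 199 192]
305 210 [ 42 132 193] [ 18 200 193]
338 192 [184 218 184] [ 60  40 218]
345 195 [162 195 162] [ 60  43 195]
342 198 [154 187 155] [ 59  45 187]
```

```bash
sed -i 's/(h>8)&(h<20)&(s>150)&(v>130)/(h>8)\&(h<22)\&(s>100)\&(v>130)/; s/(h>40)&(h<85)&(s>25)&(g>r+12)&(v>70)/(g>r+6)\&(g>b+6)\&(v>60)/' meas.py
cat > m0.py <<'E'
from meas import *
for n in("top","side"):
    p=cv2.imread(f"pics/{n}0.png");d=np.load(f"pics/{n}0.npy")
    st,ey=masks(n,p)
    for nm,m in(("stand",st),("eye",ey)):
        P=fromdepth(n,d,cv2.erode(m,np.ones((3,3))))
        M=cv2.moments(m,True);print(n,nm,m.astype(bool).sum(),"px",M["m10"]/M["m00"],M["m01"]/M["m00"],"med",np.median(P,0),"z",np.percentile(P[:,2],[15,50,85]))
    hsv=cv2.cvtColor(p,cv2.COLOR_BGR2HSV)
    o=np.zeros(p.shape[:2],np.uint8);x0,y0,x1,y1=(252,112,408,265) if n=="top" else (255,152,385,254)
    o[y0:y1,x0:x1]=((hsv[y0:y1,x0:x1,1]<40)&(hsv[y0:y1,x0:x1,2]>90))*255
    c=max(cv2.findContours(o,cv2.RETR_EXTERNAL,cv2.CHAIN_APPROX_NONE)[0],key=cv2.contourArea)
    W=onplane(n,cv2.convexHull(c)[:,0],.024)[:,:2].astype(np.float32)
    print(n,"rim",cv2.fitEllipse(W))
    P=fromdepth(n,d,cv2.erode(o,np.ones((5,5))));print("table z",np.median(P[:,2]))
    g=((hsv[...,0]>15)&(hsv[...,0]<32)&(hsv[...,1]>80)&(hsv[...,2]>120)).astype(np.uint8)
    w=np.zeros_like(g)
    if n=="top":w[130:195,262:298]=1
    else:w[183:232,266:285]=1
    k,l,s,ce=cv2.connectedComponentsWithStats(g*w)
    for i in range(1,k):
        if s[i,4]>2: print("screw",ce[i],s[i,4],onplane(n,ce[i],.044))
    ap=cv2.approxPolyDP(max(cv2.findContours(st,cv2.RETR_EXTERNAL,cv2.CHAIN_APPROX_NONE)[0],key=cv2.contourArea),2.5,True)[:,0]
    print("poly",np.c_[ap,np.round(onplane(n,ap,.048),4)[:,:2]])
E
python3 m0.py
```

```text
top stand 2770 px 330.5404332129964 130.27472924187725 med [ 0.78596221 -0.09736509 -0.00102403] z [-0.00442176 -0.00102403  0.00237158]
top eye 260 px 355.30384615384617 199.56153846153848 med [ 0.5513141  -0.09735479  0.04769266] z [0.04344633 0.04769266 0.0519278 ]
top rim ((0.5933931469917297, -0.025464504957199097), (0.4171000123023987, 0.41800186038017273), 176.946044921875)
table z 0.02342932886042348
screw [291.38461538 139.61538462] 13 [[0.73556356 0.08044752 0.044     ]]
screw [267.5        188.71428571] 14 [[0.59198345 0.15106179 0.044     ]]
screw [292.5 193.5] 8 [[0.57559716 0.07978499 0.044     ]]
poly [[ 2.550e+02  1.200e+02  7.982e-01  1.859e-01]
 [ 2.550e+02  1.320e+02  7.614e-01  1.859e-01]
 [ 2.680e+02  1.330e+02  7.569e-01  1.480e-01]
 [ 2.660e+02  1.370e+02  7.450e-01  1.539e-01]
 [ 2.550e+02  1.380e+02  7.432e-01  1.860e-01]
 [ 2.550e+02  1.620e+02  6.710e-01  1.861e-01]
 [ 2.580e+02  1.660e+02  6.588e-01  1.775e-01]
 [ 2.550e+02  1.700e+02  6.473e-01  1.861e-01]
 [ 2.550e+02  1.930e+02  5.799e-01  1.863e-01]
 [ 2.580e+02  1.710e+02  6.440e-01  1.775e-01]
 [ 2.7
[... 860 characters left out ...]
5046941]
side rim ((0.5917156338691711, -0.02591123804450035), (0.4155639708042145, 0.42927291989326477), 39.521629333496094)
table z 0.023793192390914486
screw [270.875 189.125] 8 [[0.73612641 0.0775663  0.044     ]]
screw [283.23529412 195.11764706] 17 [[0.68459394 0.06262925 0.044     ]]
screw [280.61538462 224.38461538] 13 [[0.59316236 0.14842424 0.044     ]]
poly [[ 3.000e+02  1.870e+02  6.701e-01 -3.300e-03]
 [ 2.820e+02  1.930e+02  6.923e-01  6.150e-02]
 [ 2.970e+02  2.230e+02  5.581e-01  1.065e-01]
 [ 3.160e+02  2.140e+02  5.424e-01  3.530e-02]
 [ 3.110e+02  2.060e+02  5.794e-01  2.490e-02]
 [ 3.000e+02  2.020e+02  6.184e-01  4.130e-02]
 [ 3.040e+02  1.930e+02  6.394e-01  4.500e-03]]
```

```bash
sed -i 's/st=((h>8)/ws=np.zeros_like(w)\n    if n=="top": ws[145:215,272:350]=255\n    else: ws[172:240,275:345]=255\n    st=((h>8)/; s/(v>130)&(w>0)/(v>130)\&(ws>0)/' meas.py
cat >> meas.py <<'E'
C0=np.array([.5930,-.0256]);TH=-.458
RT=np.array([[np.cos(TH),-np.sin(TH)],[np.sin(TH),np.cos(TH)]])  # tt->world
def tt(w): return (np.atleast_2d(w)[:,:2]-C0)@RT
def wd(t): return C0+RT@np.array(t,float)
def stand_contour(n,m):
    return max(cv2.findContours(m,cv2.RETR_EXTERNAL,cv2.CHAIN_APPROX_NONE)[0],key=cv2.contourArea)
def look(tag):
    out={}
    for n in("top","side"):
        p,d=camera(n);cv2.imwrite(f"pics/{n}_{tag}.png",p);np.save(f"pics/{n}_{tag}.npy",d)
        out[n]=analyse(n,p,d)
    return out
def analyse(n,p,d):
    st,ey=masks(n,p)
    c=stand_contour(n,st);T=tt(onplane(n,c[:,0],.048)).astype(np.float32)*1000
    box=cv2.minAreaRect(T)
    ap=cv2.approxPolyDP(c,2.5,True)[:,0]
    M=cv2.moments(ey,True);e=(M["m10"]/M["m00"],M["m01"]/M["m00"])
    zs=[np.percentile(fromdepth(n,d,cv2.erode(m,np.ones((3,3))))[:,2],60) for m in(st,ey)]
    ec=cv2.minEnclosingCircle(tt(onplane(n,stand_contour(n,ey)[:,0],.045)).astype(np.float32)*1000)
    print(n,"stand box mm",np.round(box[0],1),np.round(box[1],1),round(box[2],1),"| eye px",np.round(e,1),"tt@45mm",np.round(tt(onplane(n,e,.045))[0]*1000,1),np.round(ec[0],1),round(ec[1],1),"| z stand,eye",np.round(zs,4))
    print("  poly",np.round(tt(onplane(n,ap,.048))*1000,0).astype(int).tolist())
    return e
E
python3 - <<'E'
from meas import *
e={}
for n in("top","side"): e[n]=analyse(n,cv2.imread(f"pics/{n}0.png"),np.load(f"pics/{n}0.npy"))
p,g=tri(e["top"],e["side"]);print("tri eye",p,g,tt(p[None,:2]))
E
```

```text
top stand box mm [-9.  77.9] [140.1  74.7] 9.4 | eye px [355.3 199.6] tt@45mm [ -5. -83.] [ -5.  -82.5] 26.0 | z stand,eye [0.0478 0.0486]
  poly [[54, 124], [-83, 100], [-71, 31], [-36, 37], [-7, 73], [33, 47], [65, 56]]
side stand box mm [-11.8  78.4] [145.6  79.4] 9.6 | eye px [341.8 193.7] tt@45mm [-10.7 -80.6] [-11.8 -82.3] 33.6 | z stand,eye [0.0482 0.0481]
  poly [[59, 54], [51, 122], [-90, 103], [-72, 32], [-35, 39], [-7, 71], [28, 47]]
tri eye [ 0.55314615 -0.09839974  0.03602431] 0.0009390637708736486 [[-0.00355768 -0.08291848]]
```

The stand box measures 140.1 x 74.7 mm (140 x 75 given), with tops at 48 mm. In the turntable frame its centre is (-9, 78) mm, turned 0.164 rad and about 35 mm short of the fence. The eyepiece is at (-5, -83). The fence screws give y≈157.7 (157 expected).

I'll push with the open fingers, one on each straight front face.

```bash
cat >> meas.py <<'E'
from scipy.spatial.transform import Rotation as Ro
def quat():
    y=np.r_[RT[:,0],0];z=np.array([0,0,-1.]);x=np.cross(y,z)
    q=Ro.from_matrix(np.c_[x,y,z]).as_quat();return [q[3],q[0],q[1],q[2]]
def P(x,y,z): return [*wd([x/1000,y/1000]),z]
def st():
    s=env.get_state();print("t",round(s["time"],2),"tt",np.round(tt(s["tcp_pos"][None,:2])[0]*1000,1),"z",round(s["tcp_pos"][2],4),"F",np.round(s["force"],1),"op",round(s["opening"],4));return s
E
python3 - <<'E'
from meas import *
q=quat();print(q,kin.inverse_kinematics(P(-9,-8,.22),q))
env.reach(P(-9,-8,.22),q);st()
env.movel(P(-9,-8,.112),velocity=.15);st()
for n in("top","side"):
    p,d=camera(n);cv2.imwrite(f"pics/{n}1.png",p)
    a=p[110:265,240:440] if n=="top" else p[100:260,240:440]
    cv2.imwrite(f"pics/{n}1c.png",cv2.resize(a,None,fx=3.5,fy=3.5,interpolation=cv2.INTER_CUBIC))
st()
E
```

```text
[np.float64(0.0), np.float64(0.8491628569565696), np.float64(0.5281310844528624), np.float64(0.0)] [ 0.30374697  0.46031486 -0.4668362   1.83581437  0.25700386  0.90522325
 -0.73926972]
t 2.52 tt [-8.2 -9.3] z 0.22 F [ 0.3  0.2 -0.3] op 0.0854
t 3.38 tt [-8.5 -7.7] z 0.1127 F [-0.1 -0.2  0.2] op 0.0855
t 3.48 tt [-8.3 -7.6] z 0.1132 F [-0.3 -0.2  0.6] op 0.0857
```

View pics/side1c.png

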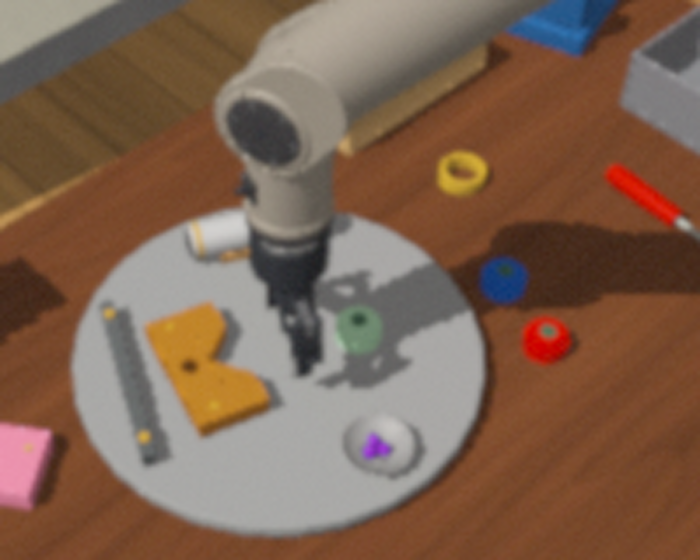

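View pics/top1c.png

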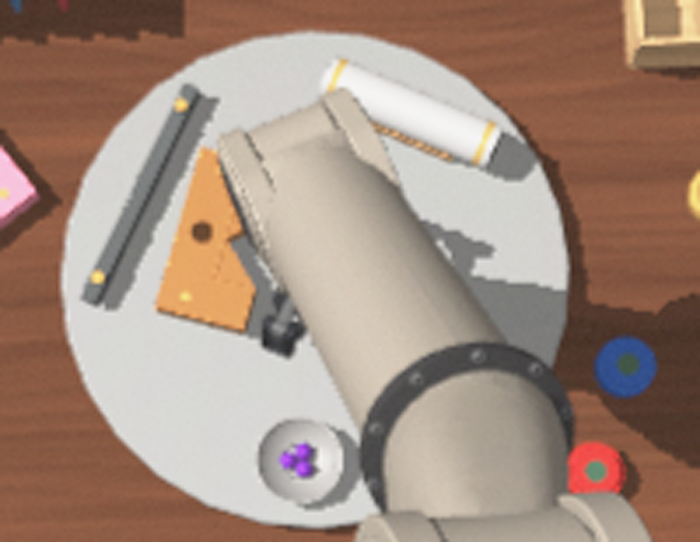

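The gripper is centred between stand and eyepiece, with its left finger at top crop (283,330) and side crop (303,360). Everything else is clear of it. Next I touch down to find the tip height, raise a little and push.

Run:
```python
from meas import *
print(env.movel(P(-9,-8,.084),velocity=.03,stop_force=5));s=st()
z=s["tcp_pos"][2]+.004
env.movel(P(-9,-8,z),velocity=.05);s=st()
print("z",z)
print(env.movel(P(-9,45,z),velocity=.05,stop_force=12));st()
print(env.movel(P(-9,80,z),velocity=.025,stop_force=12));st()
```

```text
False
t 4.57 tt [-8.9 -7.9] z 0.0842 F [ 0.1 -0.5 -0. ] op 0.0855
t 4.82 tt [-8.7 -7.9] z 0.0887 F [0.3 0.1 0.2] op 0.0853
z 0.08816176199757497
False
t 6.03 tt [-8.8 44.9] z 0.0882 F [-0.1  0.3 -0.1] op 0.0855
True
t 6.88 tt [-9.1 63.7] z 0.0876 F [0.5 0.2 0. ] op 0.0855
```

Run:
```python
from meas import *
st()
z=.088
# press once more gently, then back away and look
print(env.movel(P(-9,72,z),velocity=.02,stop_force=15));s=st()
env.movel(P(-9,45,z),velocity=.1)
env.movel(P(-9,20,.2),velocity=.2)
env.movel(P(-9,-200,.25),velocity=.3);st()
o=look("2")
for n in("top","side"):
    p=cv2.imread(f"pics/{n}_2.png");a=p[110:265,240:440] if n=="top" else p[100:260,240:440]
    cv2.imwrite(f"pics/{n}2c.png",cv2.resize(a,None,fx=3.5,fy=3.5,interpolation=cv2.INTER_CUBIC))
```

```text
t 6.88 tt [-9.1 63.7] z 0.0876 F [0.5 0.2 0. ] op 0.0855
True
t 7.23 tt [-9.4 63.9] z 0.0868 F [ 0.7  0.7 -0.6] op 0.0851
t 9.19 tt [  -9.4 -198.4] z 0.2493 F [ 0.1  1.  -0. ] op 0.0855
top stand box mm [ -2.3 112.8] [141.   75.6] 0.4 | eye px [355.3 199.5] tt@45mm [ -4.9 -82.9] [ -5.  -82.5] 26.0 | z stand,eye [0.0479 0.0486]
  poly [[66, 149], [-72, 146], [-69, 75], [-37, 75], [-3, 106], [29, 77], [68, 79]]
side stand box mm [ -9.6 113.5] [ 84.3 157.1] 87.4 | eye px [341.8 193.7] tt@45mm [-10.6 -80.7] [-11.4 -82.4] 33.2 | z stand,eye [0.048  0.0481]
  poly [[66, 78], [67, 144], [-86, 157], [-72, 78], [-37, 76], [-2, 102], [28, 77]]
```

View pics/side2c.png

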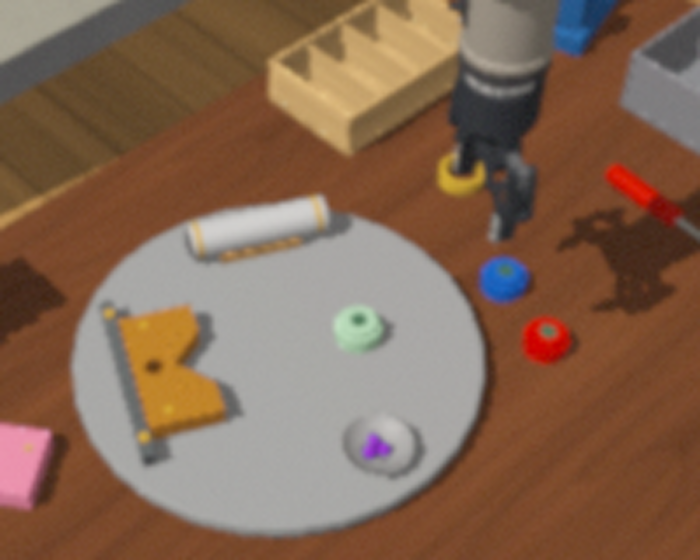

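View pics/top2c.png

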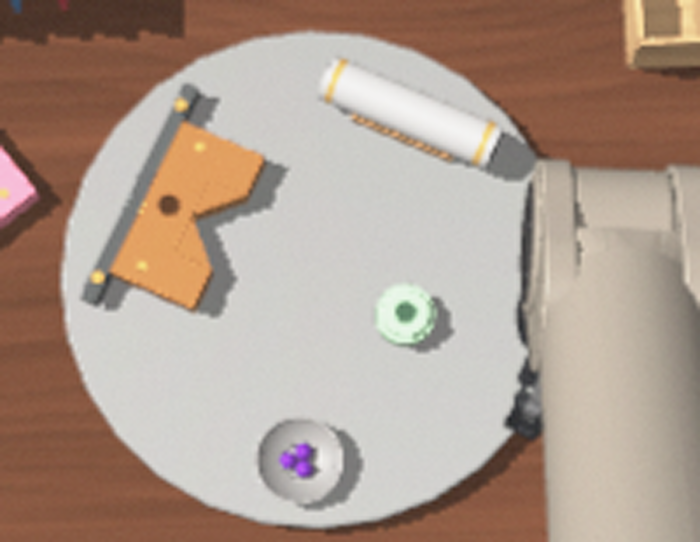

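The stand is flush: at 0.4° to the fence, with its back corners at y≈146–149 and its centre at (-2.5, 112.8). Its back lies on the fence at top crop (150,200). The eyepiece hasn't moved, at top crop (405,313). Next I push it with the fingers set 30 mm apart as a cradle.

Run:
```python
from meas import *
env.grip(.030)
env.movel(P(-4,-133,.2),velocity=.2)
env.movel(P(-4,-133,.118),velocity=.15);st()
h=env.movel(P(-4,-133,.088),velocity=.02,stop_force=4);s=st();print("touch",h)
z=s["tcp_pos"][2]+.005
env.movel(P(-4,-133,z),velocity=.05)
print("z",z,env.movel(P(-3.5,20,z),velocity=.06,stop_force=12));st()
```

```text
t 11.13 tt [  -3.3 -133.2] z 0.1188 F [-0.4 -0.2  0.5] op 0.0297
t 12.17 tt [  -4. -133.] z 0.0963 F [-1.3 -1.   7.1] op 0.0302
touch True
z 0.10131586344939067 False
t 15.12 tt [-3.5 19.8] z 0.1013 F [-0.3 -0.3 -0.1] op 0.0301
```

Run:
```python
from meas import *
z=.1013
print(env.movel(P(-3,60,z),velocity=.02,stop_force=7));st()
for n in("top","side"):
    p,d=camera(n);cv2.imwrite(f"pics/{n}3.png",p)
p=cv2.imread("pics/side3.png")[140:240,250:400];cv2.imwrite("pics/side3c.png",cv2.resize(p,None,fx=5,fy=5,interpolation=cv2.INTER_CUBIC))
```

```text
True
t 16.32 tt [-2.9 42.1] z 0.1008 F [ 0.1 -1.9  0.8] op 0.0301
```

View pics/side3c.png

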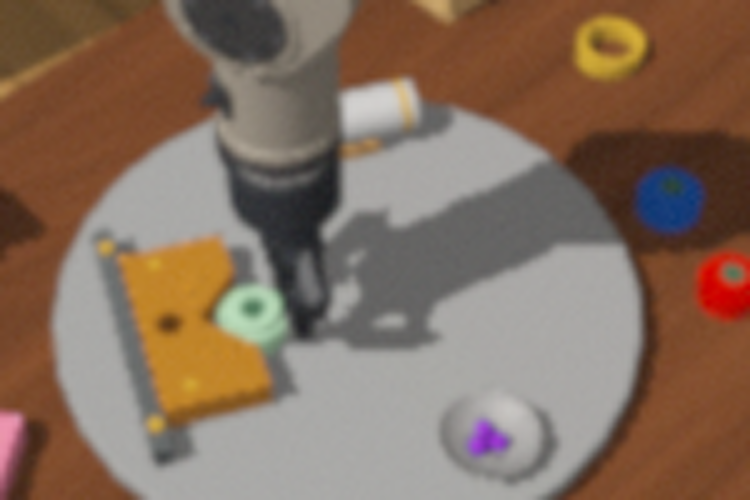

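The eyepiece sits in the notch mouth at side crop (252,312), with the fingers behind it and the stand on the fence. I'll press once more, back off and measure.

Run:
```python
from meas import *
z=.1013
print(env.movel(P(-3,56,z),velocity=.02,stop_force=12));st()
env.movel(P(-3,10,z),velocity=.1)
env.movel(P(-3,-20,.2),velocity=.2)
env.movel(P(-3,-200,.25),velocity=.3);st()
o=look("4");print(tri(o["top"],o["side"]))
for n in("top","side"):
    p=cv2.imread(f"pics/{n}_4.png");a=p[110:265,240:440] if n=="top" else p[150:260,240:400]
    cv2.imwrite(f"pics/{n}4c.png",cv2.resize(a,None,fx=3.8,fy=3.8,interpolation=cv2.INTER_CUBIC))
```

```text
True
t 16.83 tt [-2.6 42.9] z 0.1001 F [ 0.2 -1.1  0.6] op 0.0303
t 18.75 tt [  -3.5 -198.6] z 0.2491 F [-0.1  1.1 -0.3] op 0.0305
top stand box mm [ -2.4 112.9] [141.   75.5] 0.3 | eye px [306.  178.2] tt@45mm [-6.2 70.4] [-6.9 70.7] 26.3 | z stand,eye [0.0478 0.0493]
  poly [[66, 149], [-72, 146], [-69, 75], [-41, 76], [0, 108], [29, 77], [68, 79]]
side stand box mm [ -9.6 113.5] [ 84.3 157.1] 87.4 | eye px [300.9 202.5] tt@45mm [-7.5 68.3] [-9.8 66.9] 32.3 | z stand,eye [0.0478 0.0494]
  poly [[68, 82], [67, 144], [-86, 157], [-73, 144], [-83, 84], [-37, 76], [-2, 102], [28, 77]]
(array([0.61753332, 0.03958129, 0.04508792]), np.float64(0.0024140633886466155))
```

View pics/top4c.png

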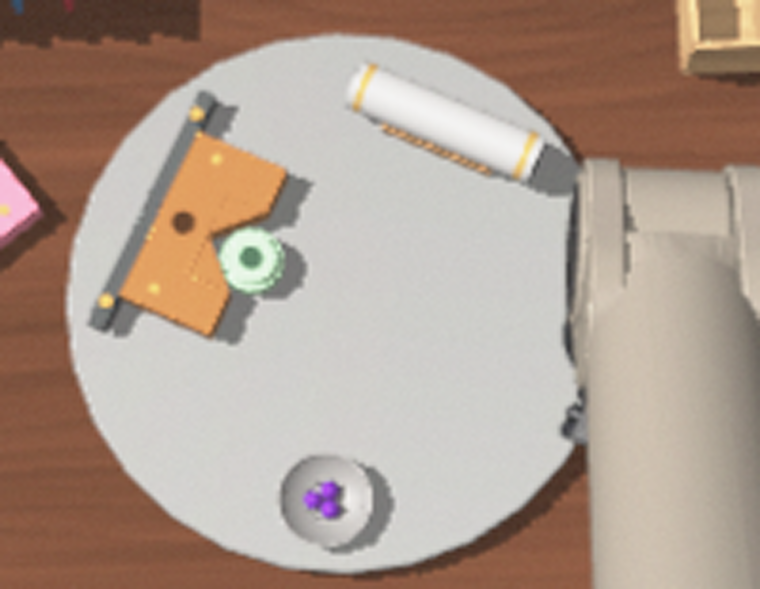

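View pics/side4c.png

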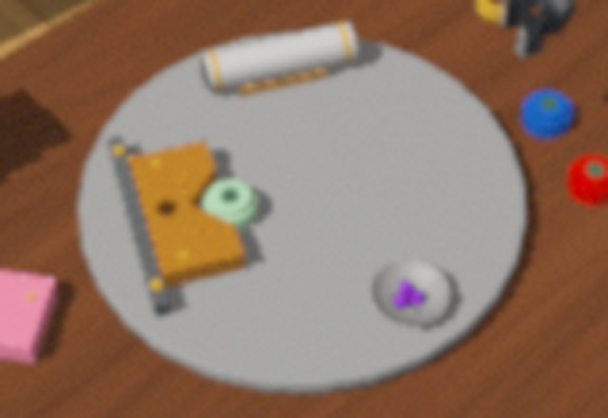

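The eyepiece measures (-6.5, 70.5) mm against an expected seat at about (-2.5, 75.3), so it may be against only the left side of the notch. I'll check this with a sharper crop and a line fit.

```bash
cat >> meas.py <<'E'
def seat(n,p):
    m,_=masks(n,p); c=stand_contour(n,m)[:,0]
    T=tt(onplane(n,c,.048))*1000; 
    sl=lambda f: T[f]
    x,y=T[:,0],T[:,1]
    fit=lambda f: cv2.fitLine(T[f].astype(np.float32),cv2.DIST_HUBER,0,.01,.01).ravel()
    back=fit((y>138)&(abs(x)<62)); fL=fit((y<88)&(x>-66)&(x<-42)); fR=fit((y<88)&(x>36)&(x<60))
    eL=fit((x<-60)&(y>82)&(y<140)&(x>-90)); eR=fit((x>60)&(y>86)&(y<140))
    for k,l in zip(("back","frontL","frontR","endL","endR"),(back,fL,fR,eL,eR)):print("  ",k,np.round(l,2))
    return T
E
python3 - <<'E'
from meas import *
for t in("2","4"):
    p=cv2.imread(f"pics/top_{t}.png");print(t);seat("top",p)
for t in("2","4"):
    p=cv2.imread(f"pics/side_{t}.png");print("side",t);seat("side",p)
p=cv2.imread("pics/top_4.png")[140:198,262:336]
cv2.imwrite("pics/z4.png",cv2.resize(p,None,fx=10,fy=10,interpolation=cv2.INTER_CUBIC))
E
```

```text
2
   back [  1.     0.    -2.48 149.31]
   frontL [ 1.000e+00 -2.000e-02 -5.326e+01  7.560e+01]
   frontR [ 1.000e+00 -2.000e-02  4.939e+01  7.623e+01]
   endL [ 2.0000e-02 -1.0000e+00 -7.1230e+01  1.1243e+02]
   endR [  0.     1.    66.76 110.36]
4
   back [  1.     0.    16.41 149.37]
   frontL [ 1.000e+00  6.000e-02 -5.343e+01  7.597e+01]
   frontR [ 1.000e+00 -2.000e-02  4.939e+01  7.623e+01]
   endL [ 2.0000e-02 -1.0000e+00 -7.1380e+01  1.1202e+02]
   endR [  0.     1.    66.76 110.36]
side 2
   back [ 1.0000e+00 -1.0000e-02 -2.7400e+00  1.4891e+02]
   frontL [ 1.000e+00 -2.000e-02 -5.517e+01  7.466e+01]
   frontR [ 0.99  0.12 46.16 75.09]
   endL [ 2.000e-02  1.000e+00 -8.124e+01  1.080e+02]
   endR [9.0000e-02 1.0000e+00 6.6720e+01 1.1654e+02]
side 4
   back [ 1.0000e+00 -1.0000e-02 -2.7400e+00  1.4891e+02]
   frontL [ 1.000e+00 -2.000e-02 -5.517e+01  7.466e+01]
   frontR [ 0.99  0.12 46.16 75.09]
   endL [ 2.000e-02  1.000e+00 -8.124e+01  1.080e+02]
   endR [7.0000e-02 1.0000e+00 6.6630e+01 1.1276e+02]
```

View pics/z4.png

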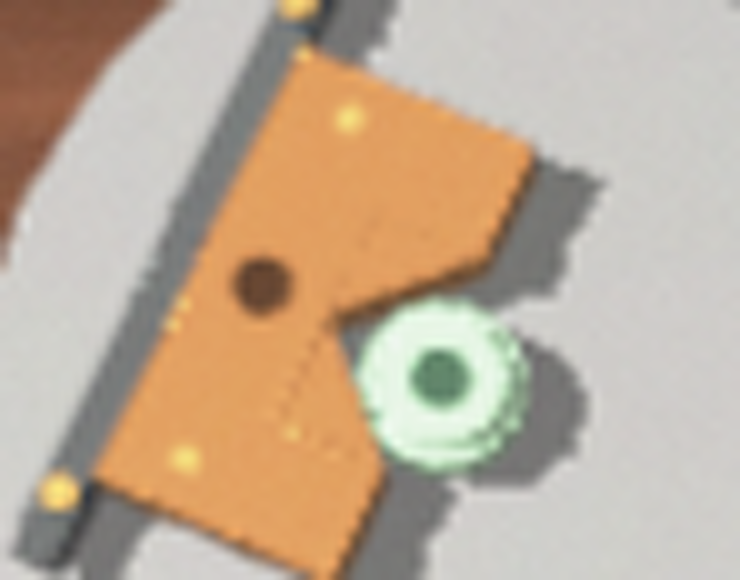

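The zoom shows the eyepiece at (440,380) against the lower-left side of the notch, with a clear gap to the upper side at (400,295). I'll push it with the closed flat fingertips, aimed 30° towards that side.

```bash
cat >> meas.py <<'E'
def quat2(a):
    n=np.array([np.sin(a),np.cos(a)]);x=np.r_[RT@n,0];z=np.array([0,0,-1.]);y=np.cross(z,x)
    q=Ro.from_matrix(np.c_[x,y,z]).as_quat();return [q[3],q[0],q[1],q[2]],n
E
python3 - <<'E'
from meas import *
q,n=quat2(np.radians(30));s0=np.array([-2.4,75.2])
a=s0-54*n;env.grip(0.0)
env.movel(P(-3,-100,.2),velocity=.3)
env.reach(P(*a,.2),q);st()
env.movel(P(*a,.125),velocity=.15);st()
env.movel(P(*a,.1025),velocity=.04,stop_force=4);s=st();z=s["tcp_pos"][2]
e=s0-25*n
print(env.movel(P(*e,.1025),velocity=.02,stop_force=5));s=st()
d=s0-tt(s["tcp_pos"][None,:2])[0]*1000;print("dist along n",d@n)
p,_=camera("side");p=p[140:240,250:400];cv2.imwrite("pics/side5c.png",cv2.resize(p,None,fx=5,fy=5,interpolation=cv2.INTER_CUBIC))
E
```

```text
t 20.47 tt [-28.5  26.4] z 0.2003 F [-1.1 -0.8  0.6] op 0.0001
t 21.12 tt [-28.8  27.9] z 0.1254 F [ 0.  -0.8  0.2] op -0.0
t 21.82 tt [-29.4  28.5] z 0.1024 F [ 1.2  0.6 -0.7] op 0.0
True
t 22.7 tt [-21.4  41.9] z 0.102 F [-0.  -0.6  0.6] op -0.0
dist along n 38.31448476367966
```

View pics/side5c.png

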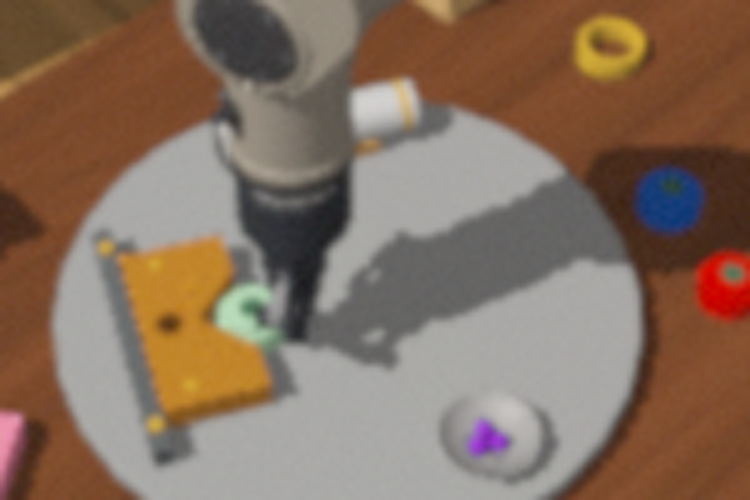

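Run:
```python
from meas import *
q,n=quat2(np.radians(30));s0=np.array([-2.4,75.2])
for f in(8,9):
    r=env.movel(P(*(s0-25*n),.1025),velocity=.02,stop_force=f);s=st()
    d=s0-tt(s["tcp_pos"][None,:2])[0]*1000;print(r,"dist along n",d@n)
env.movel(P(*(s0-60*n),.1025),velocity=.1)
env.movel(P(*(s0-75*n),.2),velocity=.2)
env.movel(P(-3,-190,.25),velocity=.3);st()
o=look("6");seat("top",cv2.imread("pics/top_6.png"))
p=cv2.imread("pics/top_6.png")[140:198,262:336]
cv2.imwrite("pics/z6.png",cv2.resize(p,None,fx=10,fy=10,interpolation=cv2.INTER_CUBIC))
```

```text
t 23.23 tt [-17.8  45.9] z 0.1012 F [-0.2 -0.1  0.1] op 0.0004
True dist along n 33.04985665052997
t 23.54 tt [-17.9  46.5] z 0.1005 F [-1.1  0.5  0.6] op -0.0002
True dist along n 32.64461451488345
t 25.45 tt [  -3.7 -188.2] z 0.249 F [ 0.2 -0.6  0.6] op -0.0001
top stand box mm [ -2.4 112.9] [141.   75.5] 0.3 | eye px [305.4 176.6] tt@45mm [-2.6 74.2] [-2.8 74.4] 26.1 | z stand,eye [0.0479 0.0492]
  poly [[66, 149], [-72, 146], [-69, 75], [-41, 76], [0, 108], [29, 77], [68, 79]]
side stand box mm [ -9.6 113.5] [ 84.3 157.1] 87.4 | eye px [299.6 201.9] tt@45mm [-3.5 71.9] [-6.2 71.3] 30.9 | z stand,eye [0.0478 0.0492]
  poly [[68, 82], [67, 144], [-86, 157], [-73, 144], [-83, 84], [-37, 76], [-6, 103], [28, 77]]
   back [  1.     0.    16.41 149.37]
   frontL [ 1.000e+00  6.000e-02 -5.343e+01  7.597e+01]
   frontR [ 1.000e+00 -2.000e-02  4.939e+01  7.623e+01]
   endL [ 3.0000e-02 -1.0000e+00 -7.1150e+01  1.1244e+02]
   endR [  0.     1.    66.76 110.36]
```

View pics/z6.png

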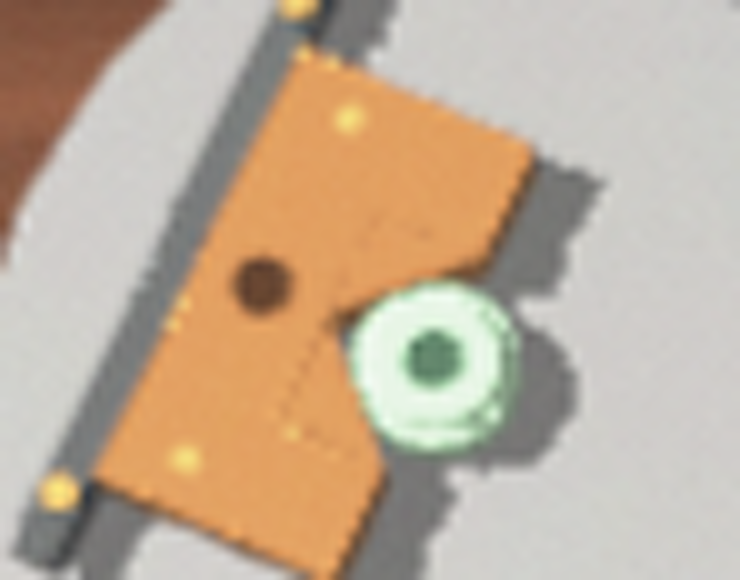

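The eyepiece is now at (-2.7, 74.3), about 1 mm from the seat, touching both notch sides at (365,400) and (430,280) in the zoom. I'll compare the other objects with the first picture, then hand in.

Run:
```python
from meas import *
a,b=cv2.imread("pics/side0.png"),cv2.imread("pics/side_6.png")
for k,(x0,y0,x1,y1) in dict(dish=(335,215,362,238),tube=(288,152,340,176),jar=(210,265,238,298),screwdriver=(410,145,456,180),beads_blue=(374,172,394,188)).items():
    s,_=cv2.phaseCorrelate(cv2.cvtColor(a[y0:y1,x0:x1],6).astype(np.float64),cv2.cvtColor(b[y0:y1,x0:x1],6).astype(np.float64));print(k,np.round(s,2))
st();job.job_done()
```

```text
dish [ 0.46 -0.15]
tube [ 0.   -0.04]
jar [ 0.01 -0.03]
screwdriver [-0.25  0.13]
beads_blue [0.1  0.12]
t 25.55 tt [  -3.7 -187.4] z 0.2491 F [ 0.3 -0.1  0.4] op 0.0001
the job is handed in; nothing more can be done
```

I pushed the stand flush to the fence with the open fingers, one on each straight front face, then pushed the eyepiece into the notch. The job was handed in at about 25.6 s; no verdict is reported.

- **Correction:** the first eyepiece push, with the fingers 30 mm apart as a cradle, left it against only one side of the notch, about 6 mm off the seat. A second push with the closed fingertips, aimed 30° towards the other side, seated it.
- **Stand:** in the last top picture its back is at y≈149.4 mm (fence at 150) and it is 0.3° (about 0.005 rad) off parallel, inside the 4 mm and 0.045 rad limits.
- **Eyepiece:** the top view puts its centre at (-2.7, 74.3) mm against an expected seat of about (-2.4, 75.2), roughly 1 mm off with a 4 mm limit. It appears to touch both notch sides.
- **Disagreement:** the side view put the eyepiece at y≈72 mm. It also read a few millimetres off the top view before anything moved, because it sees the eyepiece's side wall. Both views agreed on how far the correcting push moved it.
- **Other objects:** the tube, dish, jar and screwdriver shifted by less than half a pixel between the first and last side pictures. I did not check the collar separately; the arm passed above it. The robot was clear of everything at hand-in.

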